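# Load a slide cassette past the sprung light flap

### The arm

A 7-joint arm with a two-finger parallel gripper is mounted at the origin on the work surface. World frame = base frame: x ahead of the robot, y to its left, z up, the work surface at z = 0. Lengths are in m, angles in rad, forces in N, time in s.
With the tool pointing down it reaches from about 0.425 to 0.825 m from the base axis. Payload 3.6 kg.
Tool frame: the origin (TCP) lies on the centre line of the jaws, within the pads' length; the fingertips stand 25 mm ahead of it and the grasp point (between the pads) lies 6 mm ahead of it; z points along the fingers, x is the direction in which the jaws open and shut, and the axes are right-handed (so a half turn about z gives the same grasp; the last joint's range is limited). The gripper opens to 93 mm and grips with 3 to 60 N. Pads are 15 mm wide; open, the fingers measure 128 mm over their backs; the gripper's body (75 mm by 188 mm) begins 65 mm behind the grasp point.
Start: joints at [1.278, 0.615, -0.013, 1.423, 0.008, 1.103, -0.04], TCP at [0.171, -0.627, 0.244] pointing down, gripper open.
Joint ranges: [-3.12, 3.12], [-0.3, 2.06], [-1.34, 1.32], [0.26, 2.42], [-1.36, 4.5], [0.01, 1.98], [-2.84, 2.84]. Speed limits (rad/s): [2.79, 2.79, 3.14, 3.14, 3.14, 3.14, 3.14].

### API

Orientations are given as a unit quaternion [x, y, z, w].
In Python, from station import r, vision, workorder gives the robot as it stands.
- The arm moves only by the tool play_rows, never from a script. Its argument "increments" is a list of rows, each a list of 7 numbers: the turn, a rotation vector about the world's x, y, z normalised to -1 to 1, where 1 is 120 degrees, then the shift along the world's x, y, z normalised to -1 to 1, where 1 is 0.25 m, then the closure, from -1 (fully open) to 1 (shut). In form: [[wx, wy, wz, dx, dy, dz, grip], ...]. A call has 1 to 20 rows; each row is the pose to reach, as a shift and turn from the pose commanded when the call began; what a row does not reach only later rows make up. A row lasts 1/12 s, in which the tool goes at most 41.7 mm and 7.16 degrees, less where a joint would pass 70% of its speed; a pose out of reach is approached as far as the arm can. A call with a number of a shift or a turn outside -1 to 1 is refused whole. A call with a gripper value outside its range is refused whole. The fingers move at their own pace and stop on an object; the grip force is fixed at half the most. Time passes only in rows, so rows that repeat a pose let the fingers close. It gives the time, the measured TCP pose, the force and the opening at its end, in the units of the state.
- r.get_obs(): the state, without advancing time (a new reading comes with each control period).
- vision.snapshot(name): name is "scene" or "top" or "wrist"; returns a dict with "pixels" (400x640x3 uint8, red, green, blue), "vfov" (degrees; the focal length in pixels is half the picture's height over the tangent of half this angle, whatever the lens; pixels are square), "cx", "cy" (the principal point, pixels), "k1" (the pictures are not rectified: a ray, as slopes to the right and down, at radius r is drawn at 1 + k1 r^2 times it, then the intrinsics apply), "origin" and "attitude" of the camera in the world; the wrist camera has in their place "tool_from_camera" (4x4, takes a point from camera to tool coordinates, whose origin is the TCP and whose axes are the tool frame's). Camera axes: x right, y down, z forward; pixel columns grow to the right and rows downward; lengths in m; the calibration is good to about 2 mm. A picture is of the moment at which its call begins: read the wrist's pose just before it. There is no depth.
- workorder.finish_job(): hands the job in, once; it reports no verdict.
The state is a dict: "time": time; "joint_positions": joint angles; "qvel": joint speeds; "joint_torque": joint torques, N m; "tool_pos": TCP position; "eef_rot": TCP orientation; "contact_force": force on the tool from outside, world axes, zero at the start; "ft_torque": the same for the moment, N m; "gripper_width": opening from 0.0 (shut) to 1.0 (fully open).
Only numpy, scipy, OpenCV 4.12 (cv2) and the standard library are available. Lean on these libraries where they do the work, as an engineer would, in place of code of your own. Each camera call takes 0.05 s, during which the arm holds its last target.

### The job

Take the blue-headed slide cassette out of the rack and lower it upright, head up, through the sprung orange flap of the white loader, down into the pocket inside until it stands on the sprung elevator pad, whose height cannot be seen. Press it down there for about a second with about 10 N (never more than 15 N on the pad, nor 25 N on the whole loader, its pocket walls and flap included) so that the load switch trips, then let go without dropping it and draw out so that the flap springs shut above it. Leave the other two cassettes, the bottle and the dish where they are.

Things in the scene. Friction and masses are not known exactly. Their poses are not given: they have to be found in the camera images.
- cassette: Cassette to load: upright white bar 14 x 30 x 76 mm (its x, y, z), its top 16 mm a blue head of the same width; 0.06 to 0.13 kg. Origin at the centre of its underside, z towards the head. Starts standing in one of the rack's slots, underside 8 mm above the table, its upper 44 mm clear of the rack. Turned half round it is the same.
- cassette_grey: Bystander: the same cassette with a grey head, in another rack slot. Leave in place.
- cassette_green: Bystander: the same cassette with a green head, in another rack slot. Leave in place.
- rack: Fixed aluminium block 140 x 60 x 40 mm, origin under its centre, with three slots in a row along its x at -45, 0 and +45 mm, each 17 x 33 mm and 32 mm deep. The cassettes stand in it with their x and y along its own.
- loader: Fixed white unit 130 x 170 x 150 mm, black flat top, origin under its centre. In the top an opening 40 (x) x 120 mm (y) centred on the origin, closed by the orange flap; below it a well of that section down to 71 mm above the underside, where slopes funnel into a pocket 17 (x) x 35 mm (y), upright from 60 mm down, centred under port; the elevator pad is its floor.
- port (a point): Point in the loader's top plane above the pocket's centre: loader x = -7, y = 0, z = 150 mm; axes as the loader's. A cassette lowered here, x and y along these axes, swings the flap down and away to +x. Fingers fit into the well on its +y and -y sides (the narrow, 14 mm ones); opened there they must stay within 120 mm over their backs.
- flap (a joint): Flap angle, rad: 0 shut, flush with the top; up to 1.45 swung down into the well. Orange plate 38 x 118 x 4 mm hinged on the opening's +x edge. Spring 0.06 N m shut, 0.11 N m at 1 rad: 2 to 4 N on what pushes it. It leans on the cassette or fingers in its way, and shuts by itself over a cassette whose top is more than 33 mm below the loader's top.
- elevator: Foot of the elevator in the pocket, fixed; origin at the loader's underside below port. It carries the rubber pad that is the pocket's floor. The pad's top waits 20 to 38 mm above the underside, drawn anew and not measured: a cassette on it has its top 36 to 54 mm below the loader's top. Sprung: 2 N preload, then 8 N per mm, hard stop after 6 mm. Of a push, flap and walls may take 3 N.
- reagent: Bystander: small amber bottle, 50 mm across, 105 mm tall, origin under its centre. Leave in place.
- dish: Bystander: clear dish with lid, 64 mm across, 17 mm tall, origin under its centre. Leave in place.
Things that resemble listed ones, but are neither listed nor needed, are in the scene too. Leave any yellow look-alike of the cassette alone.

How it is judged:
By the outcome, as a careful person would: the job done as asked, in the order asked, and still so for the second after the job is handed in, with the robot touching nothing.
It also fails if it takes over 58 s, if anything falls off the work surface, if the arm or the gripper's body presses on something with over 40 N, if the wrist force passes 120 N, or if a joint passes its speed limit or range.

## Working session

There is one attempt and no reset: what is moved stays moved. The work goes in short steps, Python scripts to look and compute and a tool call to move; the robot and the scene stay as the last step left them, time stands still between calls to the robot, and variables do not carry over. Pictures are saved under pics/ and viewed, and the job is handed in when it is done.

Besides the shell and the picture viewer there is one more tool, called after "Request:" as name(argument=value, ...), one argument or row to a line, values as JSON. play_rows: Moves the arm, as the interface text tells. Scaled input: -1 to 1 covers 0.25 m each way for a shift and 120 degrees each way for a turn. Its arguments: {"type":"object","properties":{"increments":{"type":"array"}},"required":["increments"]}

```bash
ls; mkdir -p pics; python3 - <<'E'
from station import r, vision, workorder
import cv2
o=r.get_obs(); print(o)
for n in ["scene","top","wrist"]:
    s=vision.snapshot(n); cv2.imwrite(f"pics/{n}0.png",s["pixels"][:,:,::-1]); print({k:v for k,v in s.items() if k!="pixels"})
E
```

```text
pics
{'time': 0.0, 'joint_positions': array([ 1.27751033,  0.61587417, -0.01262396,  1.42491502,  0.00811541,
        1.10342261, -0.04042068]), 'qvel': array([-0.00097261,  0.00201735, -0.00045106, -0.00196351,  0.00054884,
        0.00027443, -0.00125048]), 'joint_torque': array([ 4.23181637e-04, -4.58923888e+01,  2.09210305e-01, -1.65743530e+01,
       -6.10713568e-02,  2.04814877e-02,  2.69191478e-04]), 'tool_pos': array([ 0.17117335, -0.62628304,  0.242505  ]), 'eef_rot': array([ 7.94885981e-01, -6.06757470e-01, -1.03502130e-03, -7.60445662e-04]), 'contact_force': array([-0.03943739,  0.04841931, -0.14092011]), 'ft_torque': array([ 0.05084006, -0.04383385, -0.01039486]), 'gripper_width': 0.9994795868937193}
{'vfov': 43.953612637476255, 'cx': 318.24121285347684, 'cy': 191.48818497485715, 'k1': -0.10409811667540153, 'origin': array([1.3341542 , 0.1683766 , 0.66424446]), 'attitude': array([ 0.5325552 ,  0.71132256, -0.36121634, -0.28271528])}
{'vfov': 50.41939009963119, 'cx': 315.19391487187033, 'cy': 195.04189928720834, 'k1': 0.03676731853248583, 'origin': array([ 0.44736468, -0.00785958,  1.10714509]), 'attitude': array([ 0.71322829, -0.69710259,  0.05498394, -0.04827174])}
{'vfov': 69.15644592505033, 'cx': 323.33759653378667, 'cy': 204.11094071010095, 'k1': -0.03471210600067627, 'tool_from_camera': array([[ 9.99999596e-01,  6.50169158e-04, -6.20018385e-04,
        -1.22847979e-03],
       [-4.51578571e-04,  9.60367084e-01,  2.78737976e-01,
        -7.71283901e-02],
       [ 7.76672084e-04, -2.78737584e-01,  9.60366990e-01,
        -1.40901365e-01],
       [ 0.00000000e+00,  0.00000000e+00,  0.00000000e+00,
         1.00000000e+00]])}
```

View pics/scene0.png

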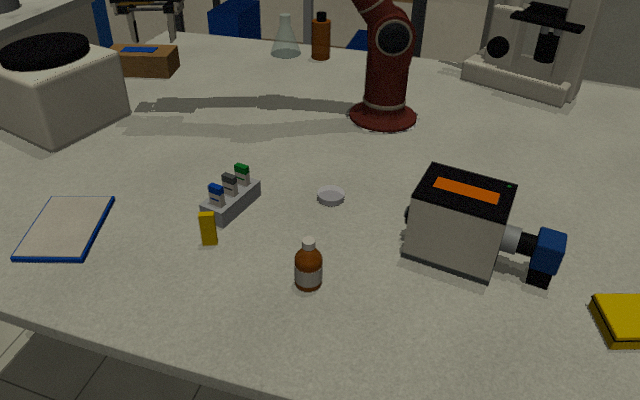

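View pics/top0.png

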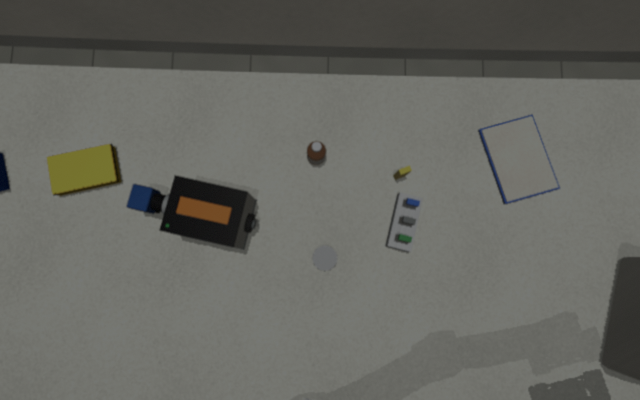

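View pics/wrist0.png

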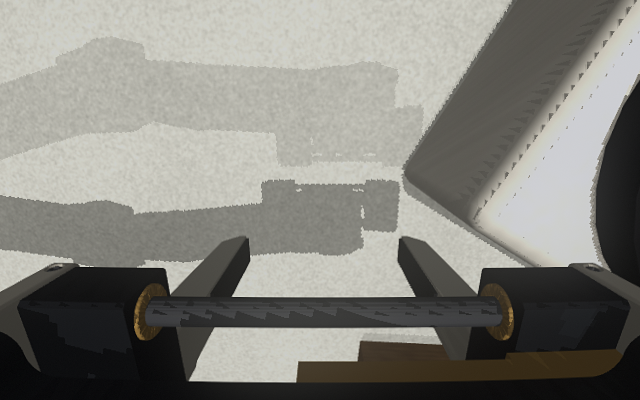

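Scene: the blue head is at (216,187) in the scene view and (412,202) in the top view. The yellow decoy is at (208,228) / (403,171). The loader is at (460,215) / (208,212). Next I enlarge the crops.

```bash
cat > h.py <<'E'
import numpy as np, cv2
from scipy.spatial.transform import Rotation as R
def intr(s):
    f=200/np.tan(np.radians(s["vfov"])/2); return f
def pose(s,obs=None):
    if "origin" in s: return R.from_quat(s["attitude"]).as_matrix(), np.array(s["origin"])
    T=s["tool_from_camera"]; Rt=R.from_quat(obs["eef_rot"]).as_matrix()
    return Rt@T[:3,:3], Rt@T[:3,3]+obs["tool_pos"]
def proj(s,P,obs=None):
    Rc,o=pose(s,obs); p=(np.atleast_2d(P)-o)@Rc; q=p[:,:2]/p[:,2:]
    r2=(q**2).sum(1,keepdims=True); q=q*(1+s["k1"]*r2); return q*intr(s)+[s["cx"],s["cy"]]
def ray(s,px,obs=None):
    Rc,o=pose(s,obs); d=(np.atleast_2d(px)-[s["cx"],s["cy"]])/intr(s); q=d.copy()
    for _ in range(20): q=d/(1+s["k1"]*(q**2).sum(1,keepdims=True))
    return o,np.c_[q,np.ones(len(q))]@Rc.T
def onz(s,px,z,obs=None):
    o,d=ray(s,px,obs); return o+d*((z-o[2])/d[:,2])[:,None]
E
python3 - <<'E'
import cv2
a=cv2.imread("pics/top0.png");b=cv2.imread("pics/scene0.png")
def c(i,x,y,w,h,k,n): cv2.imwrite(f"pics/{n}.png",cv2.resize(i[y:y+h,x:x+w],None,fx=k,fy=k,interpolation=cv2.INTER_CUBIC))
c(a,370,150,80,110,7,"top_rack") if 0 else c(a,370,160,90,100,6,"top_rack")
c(a,120,165,150,95,5,"top_load"); c(b,180,150,100,110,5,"sc_rack"); c(b,395,150,190,150,4,"sc_load")
E
```

```text
(no output)
```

View pics/top_rack.png

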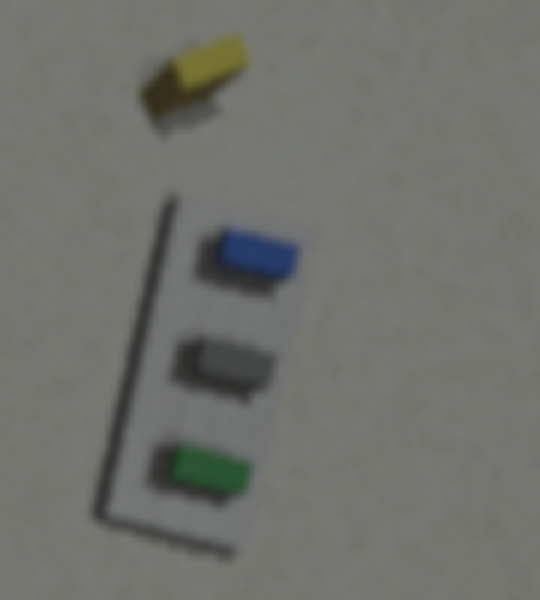

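View pics/top_load.png

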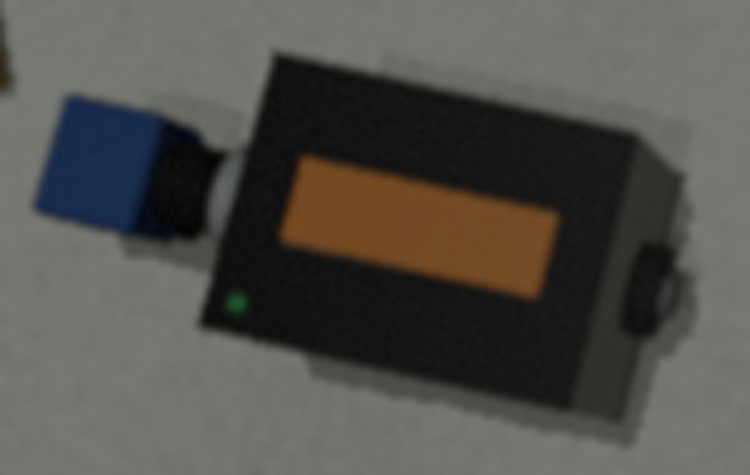

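View pics/sc_rack.png

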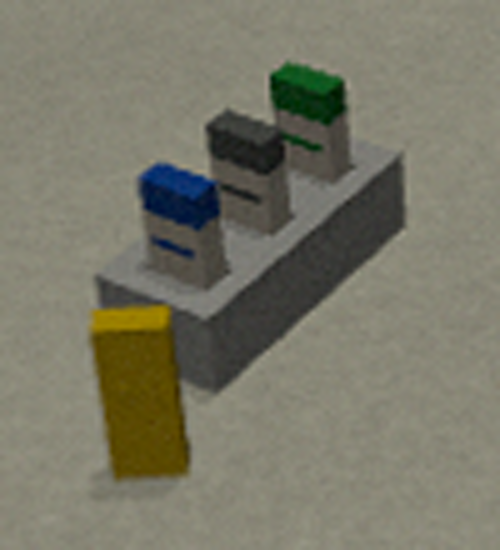

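View pics/sc_load.png

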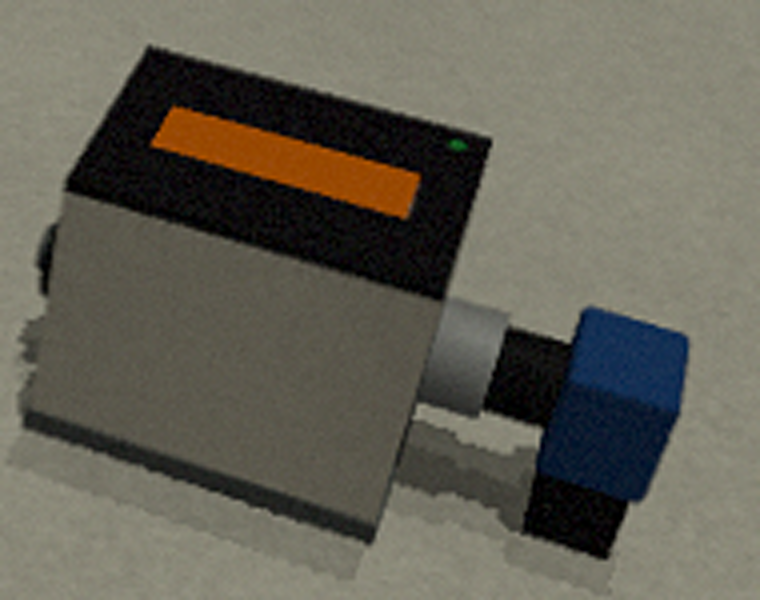

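```bash
cat > fit.py <<'E'
from h import *
from scipy.optimize import least_squares
import pickle
def run(S):
    T,C=S["top"],S["scene"]
    def w(p,L):
        c,s=np.cos(p[2]),np.sin(p[2]); L=np.array(L,float)
        return np.c_[p[0]+c*L[:,0]-s*L[:,1],p[1]+s*L[:,0]+c*L[:,1],L[:,2]]
    def fit(obs,p0,name):
        def res(p): return np.concatenate([(proj(s,w(p,L))-np.array(px)).ravel() for s,L,px in obs])
        q=least_squares(res,p0); print(name,q.x[:2].round(4),np.degrees(q.x[2]).round(2),"rms",np.sqrt((q.fun**2).mean()).round(2))
        for s,L,px in obs:
            q1=least_squares(lambda p:(proj(s,w(p,L))-np.array(px)).ravel(),p0); print("   single",q1.x[:2].round(4),np.degrees(q1.x[2]).round(2))
        return q.x
    tl=lambda a,x0,y0,k:np.array(a)/k+[x0,y0]-0.5+0.5/k
    # loader, top face corners: A hinge unknown; take x axis ~ world +x
    X,Y,Z=.065,.085,.15
    L=[[X,Y,Z],[X,-Y,Z],[-X,-Y,Z],[-X,Y,Z]]
    fl=[[.019,.059,Z],[.019,-.059,Z],[-.019,-.059,Z],[-.019,.059,Z]]
    t=tl([(272,52),(638,135),(572,408),(203,325)],120,165,5); tf=tl([(300,155),(558,212),(540,298),(280,243)],120,165,5)
    s=tl([(442,298),(67,188),(150,47),(491,140)],395,150,4); sf=tl([(409,219),(151,147),(173,107),(420,175)],395,150,4)
    p0=[.45,.3,-.2]
    fit([(T,L,t),(C,L,s)],p0,"loader"); fit([(T,fl,tf),(C,fl,sf)],p0,"flap")
    # blue head: cassette with x along rack x
    hx,hy,Z=.007,.015,.084
    H=[[-hx,hy,Z],[-hx,-hy,Z],[hx,-hy,Z],[hx,hy,Z]]
    # rack x ~ along world +x ; y ~ world +y
    H=[[hx,hy,Z],[hx,-hy,Z],[-hx,-hy,Z],[-hx,hy,Z]]
    t=tl([(222,228),(300,245),(294,279),(218,262)],370,160,6)
    s=tl([(219,185),(200,202) ,(141,180),(160,163)],180,150,5)
    # scene: far edge left..., near edge
    Hs=[[-hx,-hy,Z],[hx,-hy,Z],[hx,hy,Z],[-hx,hy,Z]]
    print(onz(T,t,Z)); print(onz(C,s,Z))
    print("rack top corners",onz(T,tl([(172,198),(98,515),(235,553)],370,160,6),.04))
    print("others",onz(T,tl([(233,360),(209,468),(258,254)],370,160,6),.084))
    print("bottle",onz(T,[[317,147]],.1),"dish",onz(T,[[325,257]],.017))
E
python3 - <<'E'
from station import vision
import fit
fit.run({n:vision.snapshot(n) for n in("top","scene")})
E
```

```text
loader [0.5491 0.2359] -11.2 rms 0.98
   single [0.5477 0.2344] -11.05
   single [0.5516 0.2367] -11.36
flap [0.549  0.2366] -10.7 rms 0.53
   single [0.5484 0.2354] -10.74
   single [0.55   0.2373] -10.54
[[ 0.59710292 -0.23846099  0.084     ]
 [ 0.59089191 -0.26995655  0.084     ]
 [ 0.57695409 -0.26733947  0.084     ]
 [ 0.58315605 -0.23671178  0.084     ]]
[[ 0.58673435 -0.23487862  0.084     ]
 [ 0.60006671 -0.23716417  0.084     ]
 [ 0.59296101 -0.26707485  0.084     ]
 [ 0.57938219 -0.26504679  0.084     ]]
rack top corners [[ 0.61588856 -0.22732469  0.04      ]
 [ 0.48167042 -0.19559186  0.04      ]
 [ 0.46737889 -0.25235667  0.04      ]]
others [[ 0.5435204  -0.24235961  0.084     ]
 [ 0.49998557 -0.23228827  0.084     ]
 [ 0.58680837 -0.25292292  0.084     ]]
bottle [[ 0.71408328 -0.01759186  0.1       ]] dish [[ 0.44964079 -0.04484344  0.017     ]]
```

Blue head: (412,202) in the top view, (216,187) in the scene view. It sits in the rack's end slot next to the loose yellow look-alike at (403,171), which has no distinct head, so the blue one fits. I'll move over it for a close wrist view.

Request:
play_rows(
  increments=[
    [0,0,0,0.84,0.75,0,-1],
    [0,0,0,0.84,0.75,0,-1],
    [0,0,0,0.84,0.75,0,-1],
    [0,0,0,0.84,0.75,0,-1],
    [0,0,0,0.84,0.75,0,-1],
    [0,0,0,0.84,0.75,0,-1],
    [0,0,0,0.84,0.75,0,-1],
    [0,0,0,0.84,0.75,0,-1],
  ],
)

```text
time: 0.92
tool_pos: [0.3895, -0.4318, 0.2437]
eef_rot: [0.799, -0.601, 0.001, -0.004]
contact_force: [0.5, 0.8, 0.2]
gripper_width: 1.001
```

Request:
play_rows(
  increments=[
    [0,0,-0.236,0.84,0.75,-0.08,-1],
    [0,0,-0.236,0.84,0.75,-0.08,-1],
    [0,0,-0.236,0.84,0.75,-0.08,-1],
    [0,0,-0.236,0.84,0.75,-0.08,-1],
    [0,0,-0.236,0.84,0.75,-0.08,-1],
    [0,0,-0.236,0.84,0.75,-0.08,-1],
    [0,0,-0.236,0.84,0.75,-0.08,-1],
    [0,0,-0.236,0.84,0.75,-0.08,-1],
    [0,0,-0.236,0.84,0.75,-0.08,-1],
    [0,0,-0.236,0.84,0.75,-0.08,-1],
  ],
)

```text
time: 1.75
tool_pos: [0.5905, -0.2532, 0.2234]
eef_rot: [-0.622, 0.783, -0.0, -0.001]
contact_force: [0.2, -0.3, -0.6]
gripper_width: 1.002
```

```bash
cat > snap.py <<'E'
import sys,pickle,cv2
from station import r,vision
n=sys.argv[1];cams=sys.argv[2:] or ["wrist"]
for c in cams:
    o=r.get_obs(); s=vision.snapshot(c); pickle.dump((o,s),open(f"pics/{n}_{c}.pkl","wb")); cv2.imwrite(f"pics/{n}_{c}.png",s["pixels"][:,:,::-1])
print(o["time"],o["tool_pos"],o["eef_rot"],o["contact_force"],o["joint_positions"].round(3),o["gripper_width"])
E
python3 snap.py rack
```

```text
1.75 [ 0.5905319  -0.25315425  0.2233796 ] [-6.21925425e-01  7.83075962e-01 -3.67475943e-05 -8.95713487e-04] [ 0.22106455 -0.29343152 -0.56717998] [ 0.319  0.622  0.089  1.476 -0.058  1.047 -1.379] 1.0022141146270855
```

View pics/rack_wrist.png

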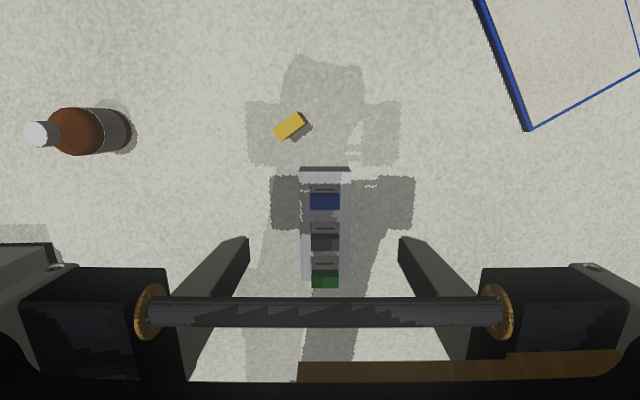

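```bash
python3 - <<'E'
import cv2
a=cv2.imread("pics/rack_wrist.png")
cv2.imwrite("pics/rack_c.png",cv2.resize(a[160:295,280:370],None,fx=4.4,fy=4.4,interpolation=cv2.INTER_CUBIC))
E
```

```text
(no output)
```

View pics/rack_c.png

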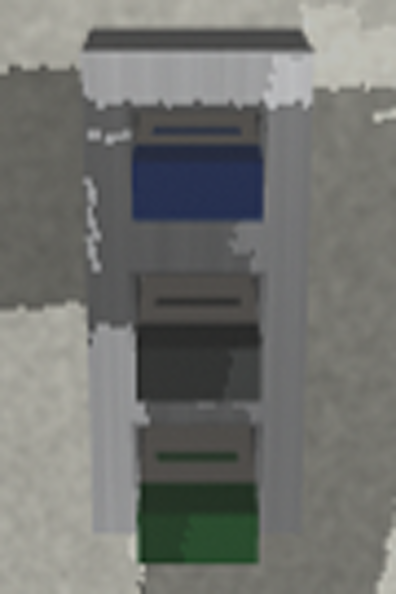

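```bash
python3 - <<'E'
from h import *; import pickle
o,s=pickle.load(open("pics/rack_wrist.pkl","rb"))
k=4.4
f=lambda a:np.array(a)/k+[280,160]-.5+.5/k
def rep(n,a,z):
    p=onz(s,f(a),z,o); print(n,p[:,:2].mean(0).round(4)); print(p[:,:2].round(4).tolist()); d=p[1]-p[0]; print(np.degrees(np.arctan2(d[1],d[0])).round(2), np.linalg.norm(d[:2]),np.linalg.norm((p[3]-p[0])[:2]))
rep("blue",[(132,162),(264,161),(263,219),(133,219)],.084)
rep("grey",[(136,344),(262,344),(261,399),(138,399)],.084)
rep("green",[(138,500),(259,500),(258,562),(139,562)],.084)
print("rack far edge",onz(s,f([(82,50),(312,50)]),.04,o)[:,:2])
print(R.from_quat(o["eef_rot"]).as_matrix().round(4))
E
```

```text
blue [ 0.5868 -0.2528]
[[0.5967, -0.2397], [0.5902, -0.2689], [0.5767, -0.2658], [0.5835, -0.2367]]
-102.62 0.029949189070322745 0.013544455294336965
grey [ 0.5429 -0.2429]
[[0.5532, -0.23], [0.5465, -0.259], [0.5326, -0.2558], [0.5393, -0.227]]
-103.08 0.02983532649934317 0.014251965563740138
green [ 0.501  -0.2331]
[[0.5128, -0.2205], [0.5061, -0.2496], [0.4891, -0.2456], [0.4958, -0.2166]]
-103.09 0.0297982595722527 0.017453926828357086
rack far edge [[ 0.61761422 -0.22958852]
 [ 0.60429444 -0.28698649]]
[[-0.2264 -0.974  -0.0014]
 [-0.974   0.2264 -0.0012]
 [ 0.0014  0.0011 -1.    ]]
```

The wrist view agrees with the top view: blue head at (324,201), world (0.587,-0.253). Next I inspect the loader, to find its hinge side, before grasping.

Request:
play_rows(
  increments=[
    [0,0,0,0,1,0.2,-1],
    [0,0,0,0,1,0.2,-1],
    [0,0,0,0,1,0.2,-1],
    [0,0,0,0,1,0.2,-1],
    [0,0,0,0,1,0.2,-1],
    [0,0,0,0,1,0.2,-1],
    [0,0,0,0,1,0.2,-1],
  ],
)

```text
time: 2.38
tool_pos: [0.5916, 0.0071, 0.2757]
eef_rot: [-0.626, 0.779, 0.002, 0.004]
contact_force: [0.2, 0.8, -0.6]
gripper_width: 1.001
```

Request:
play_rows(
  increments=[
    [0,0,0.017,-0.12,0.96,0,-1],
    [0,0,0.017,-0.12,0.96,0,-1],
    [0,0,0.017,-0.12,0.96,0,-1],
    [0,0,0.017,-0.12,0.96,0,-1],
    [0,0,0.017,-0.12,0.96,0,-1],
    [0,0,0.017,-0.12,0.96,0,-1],
    [0,0,0.017,-0.12,0.96,0,-1],
    [0,0,0.017,-0.12,0.96,0,-1],
    [0,0,0.017,-0.12,0.96,0,-1],
    [0,0,0.017,-0.12,0.96,0,-1],
  ],
)

```text
time: 3.22
tool_pos: [0.5625, 0.2343, 0.2739]
eef_rot: [-0.634, 0.773, -0.001, -0.0]
contact_force: [0.1, -0.4, -0.2]
gripper_width: 0.993
```

```bash
python3 snap.py load; python3 - <<'E'
import cv2
a=cv2.imread("pics/load_wrist.png")
cv2.imwrite("pics/load_c.png",cv2.resize(a[100:300,200:450],None,fx=3,fy=3,interpolation=cv2.INTER_CUBIC))
E
```

```text
3.2167 [0.56247319 0.23430321 0.27388662] [-6.34047384e-01  7.73293485e-01 -1.01273899e-03 -2.72571276e-04] [ 0.1414261  -0.39700744 -0.24584939] [-0.46   0.524  0.047  1.506 -0.024  1.112 -2.177] 0.9927953355572747
```

View pics/load_wrist.png

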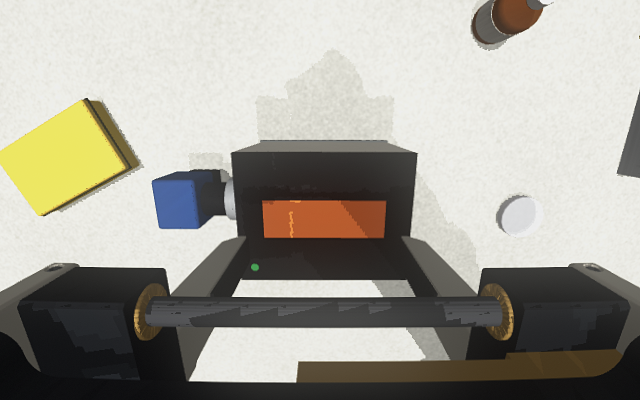

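View pics/load_c.png

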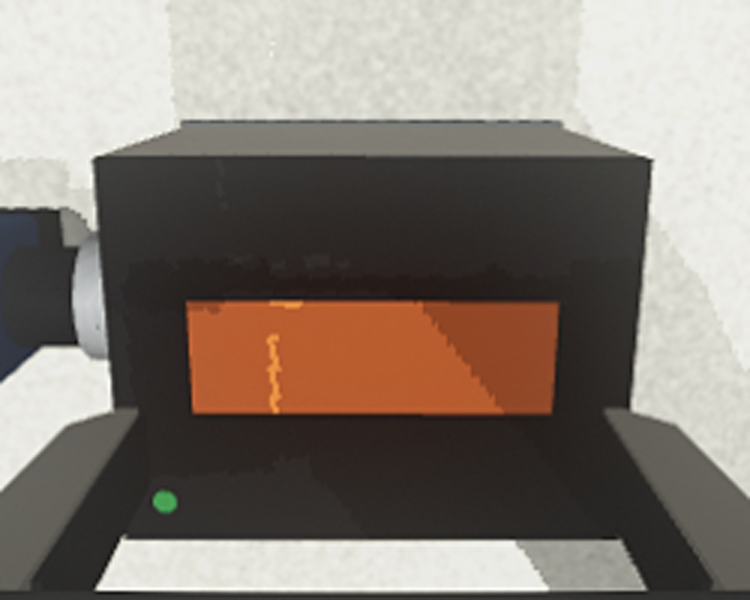

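```bash
python3 - <<'E'
from h import *; import pickle
o,s=pickle.load(open("pics/load_wrist.pkl","rb"))
k=3
f=lambda a:np.array(a)/k+[200,100]-.5+.5/k
def rep(n,a,z):
    p=onz(s,f(a),z,o); print(n,p[:,:2].mean(0).round(4)); print(p[:,:2].round(4).tolist());
    for i,j in((0,1),(3,2),(0,3),(1,2)):
        d=(p[j]-p[i])[:2]; print("   ",np.degrees(np.arctan2(d[1],d[0])).round(2),np.linalg.norm(d).round(4))
    return p[:,:2].mean(0)
a=rep("top",[(94,157),(653,159),(622,539),(127,537)],.15)
b=rep("flap",[(186,300),(560,302),(552,414),(192,413)],.15)
for t in (-11,):
    t=np.radians(t); ex=np.array([np.cos(t),np.sin(t)]); ey=np.array([-ex[1],ex[0]]); print("flap-top along x,y",(b-a)@ex,(b-a)@ey)
print("led",(onz(s,f([(165,502)]),.15,o)[0,:2]-a))
E
python3 - <<'E'
import pickle,numpy as np
o,s=pickle.load(open("pics/load_wrist.pkl","rb"))
p=s["pixels"].astype(int)
for c in (280,300,325,350,370): print(c,[tuple(x) for x in p[196:204,c]],[tuple(x) for x in p[233:243,c]])
E
```

```text
top [0.5468 0.2372]
[[0.6271, 0.3077], [0.5935, 0.1419], [0.4662, 0.1662], [0.5003, 0.3331]]
    -101.48 0.1692
    -101.57 0.1704
    168.65 0.1293
    169.21 0.1296
flap [0.5476 0.2376]
[[0.5782, 0.2916], [0.5544, 0.1758], [0.5171, 0.1836], [0.5406, 0.2994]]
    -101.61 0.1182
    -101.47 0.1182
    168.24 0.0384
    168.27 0.0382
flap-top along x,y 0.0007061508883175528 0.0005285298482153014
led [-0.03596206  0.07948265]
280 [(np.int64(40), np.int64(33), np.int64(30)), (np.int64(43), np.int64(35), np.int64(34)), (np.int64(41), np.int64(35), np.int64(34)), (np.int64(34), np.int64(32), np.int64(32)), (np.int64(121), np.int64(63), np.int64(40)), (np.int64(191), np.int64(97), np.int64(50)), (np.int64(186), np.int64(94), np.int64(49)), (np.int64(185), np.int64(95), np.int64(50))] [(np.int64(183), np.int64(94), np.int64(50)), (np.int64(183), np.int64(92), np.int64(49)), (np.int64(184), np.int64(93), np.int64(49)), (np.int64(189), np.int64(97), np.int64(51)), (np.int64(150), np.int64(75), np.int64(42)), (np.int64(42), np.int64(31), np.int64(26)), (np.int64(36), np.int64(29), np.int64(27)
[... 2661 characters left out ...]
), np.int64(31), np.int64(29)), (np.int64(34), np.int64(30), np.int64(28)), (np.int64(72), np.int64(43), np.int64(31)), (np.int64(131), np.int64(67), np.int64(38)), (np.int64(149), np.int64(73), np.int64(39)), (np.int64(147), np.int64(72), np.int64(40))] [(np.int64(144), np.int64(71), np.int64(38)), (np.int64(145), np.int64(72), np.int64(39)), (np.int64(146), np.int64(72), np.int64(39)), (np.int64(149), np.int64(74), np.int64(41)), (np.int64(124), np.int64(63), np.int64(35)), (np.int64(59), np.int64(36), np.int64(27)), (np.int64(33), np.int64(28), np.int64(26)), (np.int64(36), np.int64(29), np.int64(26)), (np.int64(38), np.int64(32), np.int64(29)), (np.int64(41), np.int64(35), np.int64(32))]
```

The hinge side isn't clear from this view: the flap at (324,219) is centred to within 1 mm. I'll go closer for one more look.

Request:
play_rows(
  increments=[
    [0,0,0,-0.14,0.03,-0.33,-1],
    [0,0,0,-0.14,0.03,-0.33,-1],
    [0,0,0,-0.14,0.03,-0.33,-1],
    [0,0,0,-0.14,0.03,-0.33,-1],
    [0,0,0,-0.14,0.03,-0.33,-1],
  ],
)

```text
time: 3.68
tool_pos: [0.5286, 0.2448, 0.1926]
eef_rot: [-0.635, 0.772, -0.001, 0.001]
contact_force: [0.1, -0.2, 1.2]
gripper_width: 1.001
```

```bash
python3 snap.py load2; python3 - <<'E'
import cv2,numpy as np
a=cv2.imread("pics/load2_wrist.png")
a=np.clip(255*(a/255.)**.5,0,255).astype(np.uint8)
cv2.imwrite("pics/load2_c.png",cv2.resize(a[140:290,200:450],None,fx=3,fy=3,interpolation=cv2.INTER_CUBIC))
E
```

```text
3.6833 [0.52858762 0.24480966 0.19260249] [-0.63542962  0.77215695 -0.00085592  0.00145436] [ 0.11681298 -0.19914521  1.18327059] [-0.495  0.561  0.037  1.695 -0.024  0.883 -2.213] 1.0006682386255021
```

View pics/load2_wrist.png

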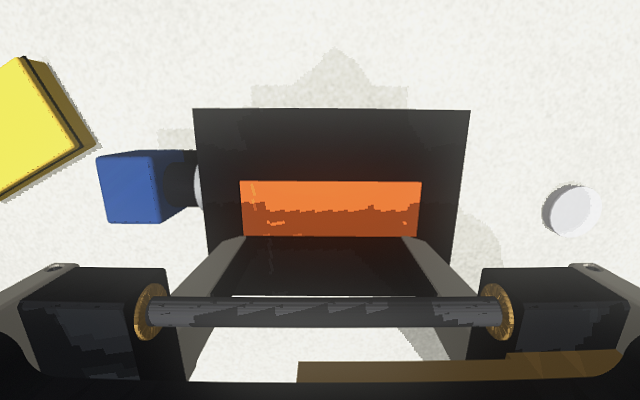

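View pics/load2_c.png

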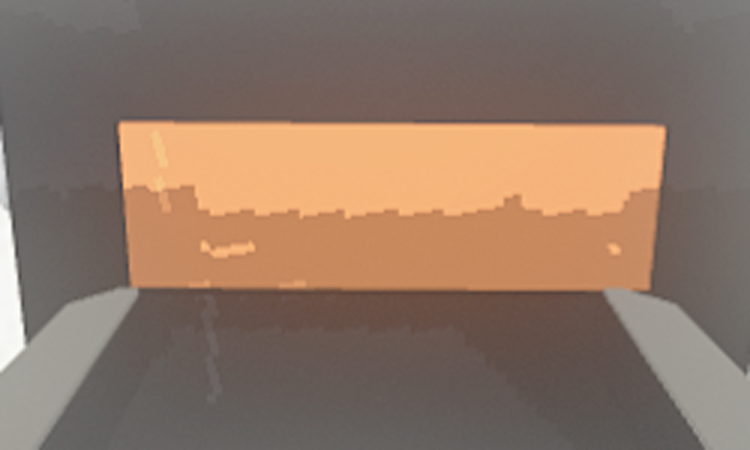

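The hinge still isn't visible, so I'll see which way the flap swings at partial insertion. Back to the rack to grasp.

Request:
play_rows(
  increments=[
    [0,0,0,0,-0.1,0.2,-1],
    [0,0,0,0.1,-1,0.2,-1],
    [0,0,0,0.1,-1,0.2,-1],
    [0,0,0,0.1,-1,0.2,-1],
    [0,0,0,0.1,-1,0.2,-1],
    [0,0,0,0.1,-1,0.2,-1],
    [0,0,0,0.1,-1,0.2,-1],
    [0,0,0,0.1,-1,0.2,-1],
  ],
)

```text
time: 4.4
tool_pos: [0.5542, -0.0148, 0.2446]
eef_rot: [-0.631, 0.776, -0.005, 0.001]
contact_force: [-1.1, -1.1, 0.2]
gripper_width: 0.996
```

Request:
play_rows(
  increments=[
    [0,0,-0.016,0.133,-0.99,0,-1],
    [0,0,-0.016,0.133,-0.99,0,-1],
    [0,0,-0.016,0.133,-0.99,0,-1],
    [0,0,-0.016,0.133,-0.99,0,-1],
    [0,0,-0.016,0.133,-0.99,0,-1],
    [0,0,-0.016,0.133,-0.99,-0.1,-1],
    [0,0,-0.016,0.133,-0.99,-0.2,-1],
    [0,0,-0.016,0.133,-0.99,-0.3,-1],
    [0,0,-0.016,0.133,-0.99,-0.4,-1],
    [0,0,-0.016,0.133,-0.99,-0.4,-1],
    [0,0,-0.016,0.133,-0.99,-0.4,-1],
    [0,0,-0.016,0.133,-0.99,-0.4,-1],
  ],
)

```text
time: 5.4
tool_pos: [0.5867, -0.2525, 0.1438]
eef_rot: [-0.623, 0.782, -0.002, 0.001]
contact_force: [0.1, -0.3, 0.3]
gripper_width: 1.0
```

```bash
python3 snap.py pre wrist; python3 -c "
import cv2
a=cv2.imread('pics/pre_wrist.png'); cv2.imwrite('pics/pre_c.png',cv2.resize(a[150:300,220:420],None,fx=4,fy=4,interpolation=cv2.INTER_CUBIC))"
```

```text
5.4 [ 0.58673997 -0.25254738  0.14378012] [-0.62328362  0.78199144 -0.00226756  0.00133185] [ 0.11866463 -0.2787801   0.33512125] [ 0.327  0.697  0.077  1.579 -0.065  0.863 -1.367] 0.9997779890249295
```

View pics/pre_c.png

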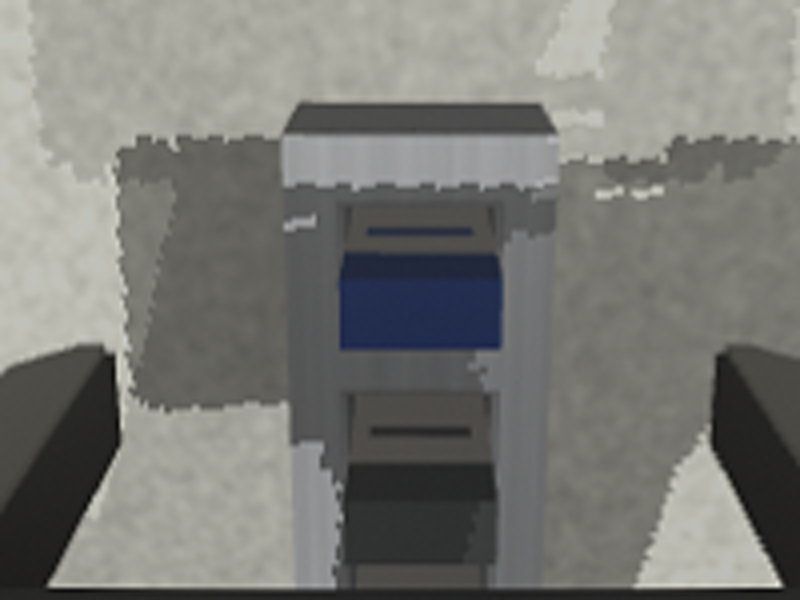

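```bash
python3 - <<'E'
from h import *; import pickle
o,s=pickle.load(open("pics/pre_wrist.pkl","rb"))
f=lambda a:np.array(a)/4+[220,150]-.5+.125
p=onz(s,f([(340,278),(502,278),(502,349),(340,349)]),.084,o)
print(p.mean(0),np.linalg.norm(p[1]-p[0]),np.linalg.norm(p[3]-p[0]),p[1]-p[0])
M=R.from_quat(o["eef_rot"]).as_matrix(); print("tool-frame", (p.mean(0)-o["tool_pos"])@M, M[:,0],M[:,2])
E
```

```text
[ 0.58684432 -0.25278928  0.084     ] 0.029630825206750554 0.013963954596978596 [-0.00659538 -0.02888749  0.        ]
tool-frame [0.00016807 0.00015559 0.05978026] [-2.23031519e-01 -9.74810950e-01  7.43684492e-04] [ 0.00490965 -0.00188619 -0.99998617]
```

Blue head (325,228) is centred between the jaws within 0.2 mm. I descend and close.

Request:
play_rows(
  increments=[
    [0,0,0,0,0,-0.1,-1],
    [0,0,0,0,0,-0.22,-1],
    [0,0,0,0,0,-0.22,-1],
    [0,0,0,0,0,-0.22,-1],
    [0,0,0,0,0,-0.22,0],
    [0,0,0,0,0,-0.22,0.8],
    [0,0,0,0,0,-0.22,1],
    [0,0,0,0,0,-0.22,1],
    [0,0,0,0,0,-0.22,1],
    [0,0,0,0,0,-0.22,1],
    [0,0,0,0,0,-0.22,1],
    [0,0,0,0,0,-0.22,1],
  ],
)

```text
time: 6.45
tool_pos: [0.5846, -0.252, 0.0861]
eef_rot: [-0.623, 0.782, 0.0, 0.0]
contact_force: [0.6, 0.2, 0.3]
gripper_width: 0.477
```

Request:
play_rows(
  increments=[
    [0,0,0,0.009,-0.003,0.013,0],
    [0,0,0,0.009,-0.003,0.013,0],
    [0,0,0,0.009,-0.003,0.013,0],
  ],
)

```text
time: 6.7
tool_pos: [0.5873, -0.2529, 0.0897]
eef_rot: [-0.623, 0.782, -0.0, 0.0]
contact_force: [0.8, 0.4, -0.1]
gripper_width: 0.499
```

Request:
play_rows(
  increments=[
    [0,0,0,0,0,0,1],
    [0,0,0,0,0,0,1],
    [0,0,0,0,0,0,1],
    [0,0,0,0,0,0,1],
    [0,0,0,0,0,0,1],
    [0,0,0,0,0,0,1],
    [0,0,0,0,0,0,1],
    [0,0,0,0,0,0,1],
    [0,0,0,0,0,0,1],
    [0,0,0,0,0,0,1],
  ],
)

```text
time: 7.53
tool_pos: [0.5868, -0.2527, 0.0893]
eef_rot: [-0.623, 0.782, 0.0, -0.0]
contact_force: [0.2, -0.5, -0.1]
gripper_width: 0.322
```

Request:
play_rows(
  increments=[
    [0,0,0,0,0,0.04,1],
    [0,0,0,0,0,0.1,1],
    [0,0,0,0,0,0.2,1],
    [0,0,0,0,0,0.35,1],
    [0,0,0,0,0,0.5,1],
    [0,0,0,0,0,0.65,1],
    [0,0,0,0,0,0.72,1],
    [0,0,0,0,0,0.72,1],
    [0,0,0,0,0,0.72,1],
  ],
)

```text
time: 8.28
tool_pos: [0.587, -0.2528, 0.2708]
eef_rot: [-0.623, 0.782, -0.001, 0.001]
contact_force: [0.1, 0.4, -1.3]
gripper_width: 0.319
```

```bash
python3 snap.py held wrist scene top; python3 -c "
import cv2
a=cv2.imread('pics/held_wrist.png'); cv2.imwrite('pics/held_c.png',cv2.resize(a[150:300,220:420],None,fx=4,fy=4,interpolation=cv2.INTER_CUBIC))"
```

```text
8.3833 [ 0.58580132 -0.25212128  0.26772193] [-0.62315772  0.78209399  0.00166133 -0.00082744] [-0.78468266  0.40642357 -1.35011394] [ 0.32   0.578  0.091  1.426 -0.055  1.143 -1.377] 0.31849840875937424
```

View pics/held_c.png

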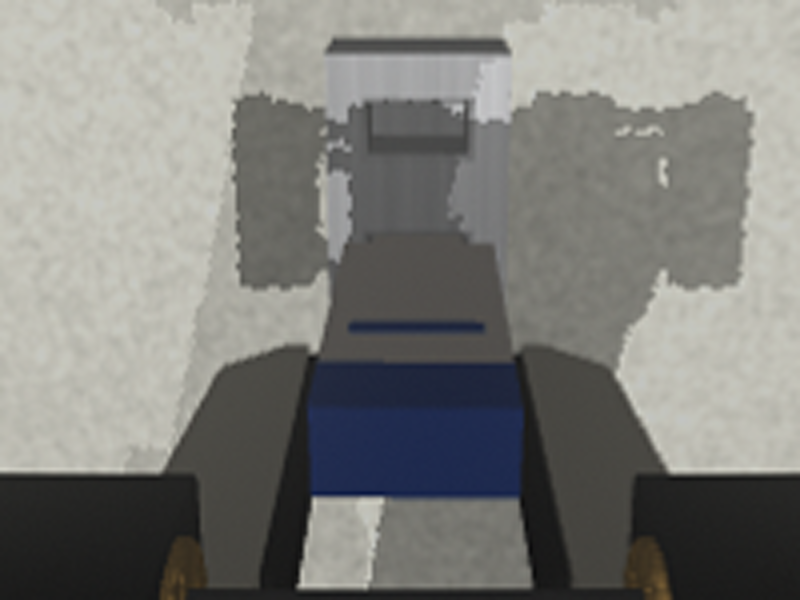

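View pics/held_scene.png

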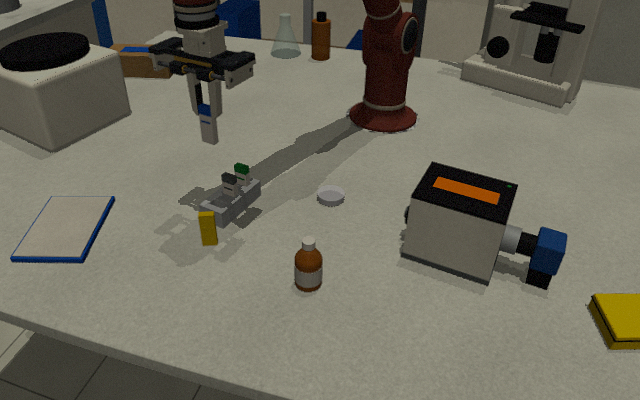

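```bash
python3 - <<'E'
from h import *; import pickle
o,s=pickle.load(open("pics/held_wrist.pkl","rb"))
M=s["tool_from_camera"]
f=lambda a:np.array(a)/4+[220,150]-.5+.125
ident={"eef_rot":[0,0,0,1],"tool_pos":np.zeros(3)}
# in tool frame: plane z=t
for t in (.004,.005,.006,.007): 
    p=onz(s,f([(309,407),(523,406),(521,497),(311,497)]),t,ident); print(t,p.mean(0).round(4),np.linalg.norm(p[1]-p[0]).round(4),np.linalg.norm(p[3]-p[0]).round(4),(p[1]-p[0]).round(4))
# model prediction, held upright centred at (0,0), top at z=.005
for yaw in (0,):
    P=[[sx*.015,-.007,z] for z in (.005,.021,.081) for sx in(-1,1)]
    print(((proj(s,P,ident)-[220,150]+.375)*4).round(0).tolist())
E
```

```text
0.004 [-0.0008 -0.0007  0.004 ] 0.0292 0.0138 [ 0.0292 -0.0002  0.    ]
0.005 [-0.0008 -0.0002  0.005 ] 0.0294 0.0139 [ 0.0294 -0.0002  0.    ]
0.006 [-0.0008  0.0003  0.006 ] 0.0296 0.014 [ 0.0296 -0.0002  0.    ]
0.007 [-0.0008  0.0009  0.007 ] 0.0298 0.0141 [ 0.0298 -0.0002  0.    ]
[[313.0, 408.0], [531.0, 408.0], [322.0, 361.0], [521.0, 362.0], [345.0, 242.0], [495.0, 242.0]]
```

```bash
python3 - <<'E'
from h import *; import pickle
o,s=pickle.load(open("pics/load2_wrist.pkl","rb"))
f=lambda a:np.array(a)/3+[200,140]-.5+1/6
p=onz(s,f([(118,122),(666,126),(651,290),(131,288)]),.15,o)
for i,j in((0,1),(3,2),(0,3),(1,2)):
    d=(p[j]-p[i])[:2]; print("   ",np.degrees(np.arctan2(d[1],d[0])).round(2),np.linalg.norm(d).round(4))
print("flap",p.mean(0))
p=onz(s,[(193,108.5),(470,111)],.15,o)
t=np.radians(-11.55); ex=np.array([np.cos(t),np.sin(t)])
print("top edge ctr -65:",p[:,:2].mean(0)-.065*ex)
for c in [(.5476,.2376),tuple(onz(s,f([(118,122),(666,126),(651,290),(131,288)]),.15,o).mean(0)[:2])]:
    print("port A",np.array(c)-.007*ex,"port B",np.array(c)+.007*ex)
E
```

```text
-101.46 0.1181
    -101.27 0.1184
    168.74 0.0384
    169.15 0.038
flap [0.54740262 0.2375394  0.15      ]
top edge ctr -65: [0.5458077  0.23789364]
port A [0.54074175 0.23900156] port B [0.55445825 0.23619844]
port A [0.54054437 0.23894096] port B [0.55426087 0.23613784]
```

Request:
play_rows(
  increments=[
    [0,0,0,-0.1,1,0,1],
    [0,0,0,-0.1,1,0,1],
    [0,0,0,-0.1,1,0,1],
    [0,0,0,-0.1,1,0,1],
    [0,0,0,-0.1,1,0,1],
    [0,0,0,-0.1,1,0,1],
    [0,0,0,-0.1,1,0,1],
  ],
)

```text
time: 9.02
tool_pos: [0.5599, 0.0101, 0.2675]
eef_rot: [-0.63, 0.777, 0.005, 0.001]
contact_force: [0.1, 2.1, -1.0]
gripper_width: 0.322
```

Request:
play_rows(
  increments=[
    [0,0,0.0135,-0.085,0.966,0,1],
    [0,0,0.0135,-0.085,0.966,0,1],
    [0,0,0.0135,-0.085,0.966,0,1],
    [0,0,0.0135,-0.085,0.966,0,1],
    [0,0,0.0135,-0.085,0.966,0,1],
    [0,0,0.0135,-0.085,0.966,0,1],
    [0,0,0.0135,-0.085,0.966,0,1],
    [0,0,0.0135,-0.085,0.966,0,1],
    [0,0,0.0135,-0.085,0.966,0,1],
    [0,0,0.0135,-0.085,0.966,0,1],
    [0,0,0.0135,-0.085,0.966,0,1],
    [0,0,0.0135,-0.085,0.966,0,1],
    [0,0,0.0135,-0.085,0.966,0,1],
  ],
)

```text
time: 10.1
tool_pos: [0.5409, 0.2377, 0.2695]
eef_rot: [-0.633, 0.774, -0.0, -0.0]
contact_force: [0.8, -0.7, -0.5]
gripper_width: 0.321
```

```bash
python3 snap.py over wrist; python3 - <<'E'
from h import *; import pickle
o,s=pickle.load(open("pics/over_wrist.pkl","rb"))
M=R.from_quat(o["eef_rot"]).as_matrix(); print(np.degrees(np.arctan2(M[1,0],M[0,0])),M[:,2])
E
```

```text
10.1 [0.54093587 0.23765811 0.26945647] [-6.33378913e-01  7.73841807e-01 -9.99032842e-05 -1.75909787e-05] [ 0.75012613 -0.6564821  -0.52813019] [-0.468  0.497  0.027  1.567 -0.014  1.078 -2.207] 0.32081351957736526
-101.40029024669843 [ 9.93279976e-05 -1.76902186e-04 -9.99999979e-01]
```

View pics/over_wrist.png

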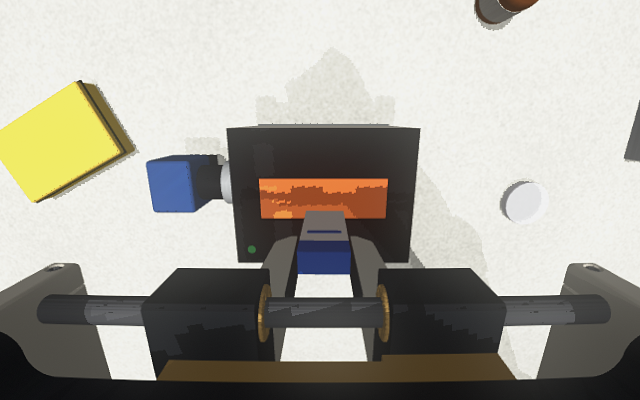

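Request:
play_rows(
  increments=[
    [0,0,0,0,0.005,-0.06,1],
    [0,0,0,0,0.005,-0.12,1],
    [0,0,0,0,0.005,-0.15,1],
    [0,0,0,0,0.005,-0.165,1],
    [0,0,0,0,0.005,-0.18,1],
    [0,0,0,0,0.005,-0.195,1],
    [0,0,0,0,0.005,-0.195,1],
  ],
)

```text
time: 10.73
tool_pos: [0.5411, 0.2398, 0.2211]
eef_rot: [-0.634, 0.773, -0.0, 0.001]
contact_force: [-1.0, -0.5, 3.4]
gripper_width: 0.32
```

Request:
play_rows(
  increments=[
    [0,0,0,0,0,-0.012,1],
    [0,0,0,0,0,-0.024,1],
    [0,0,0,0,0,-0.036,1],
    [0,0,0,0,0,-0.036,1],
    [0,0,0,0,0,-0.036,1],
  ],
)

```text
time: 11.15
tool_pos: [0.5399, 0.2409, 0.2112]
eef_rot: [-0.634, 0.773, 0.001, -0.0]
contact_force: [-1.3, 1.2, 1.0]
gripper_width: 0.317
```

```bash
python3 snap.py ins1 wrist scene; python3 -c "
import cv2
a=cv2.imread('pics/ins1_wrist.png'); cv2.imwrite('pics/ins1_c.png',cv2.resize(a[120:290,190:450],None,fx=3,fy=3,interpolation=cv2.INTER_CUBIC))
a=cv2.imread('pics/ins1_scene.png'); cv2.imwrite('pics/ins1_s.png',cv2.resize(a[80:280,380:580],None,fx=3,fy=3,interpolation=cv2.INTER_CUBIC))"
```

```text
11.2 [0.53989077 0.24084603 0.21131901] [-6.34392511e-01  7.73010610e-01  8.06979582e-04 -2.94885368e-04] [-1.83597428  0.59518087  2.07324339] [-0.47   0.555  0.022  1.644 -0.016  0.944 -2.209] 0.32249038740324115
```

View pics/ins1_c.png

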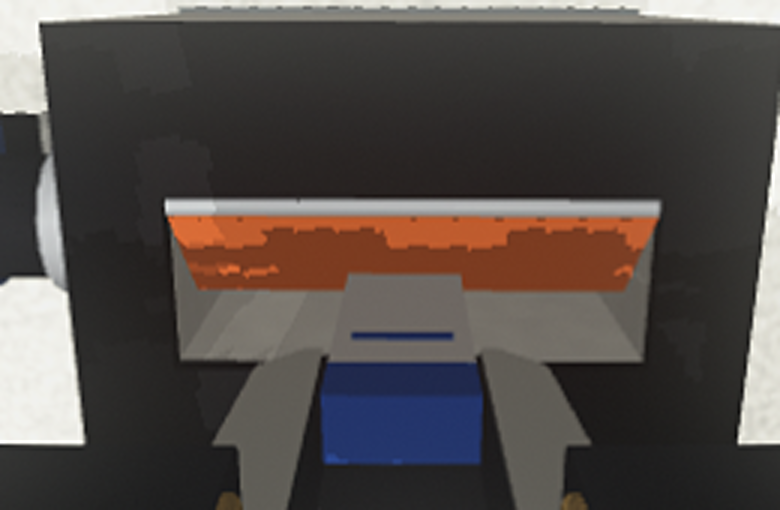

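View pics/ins1_s.png

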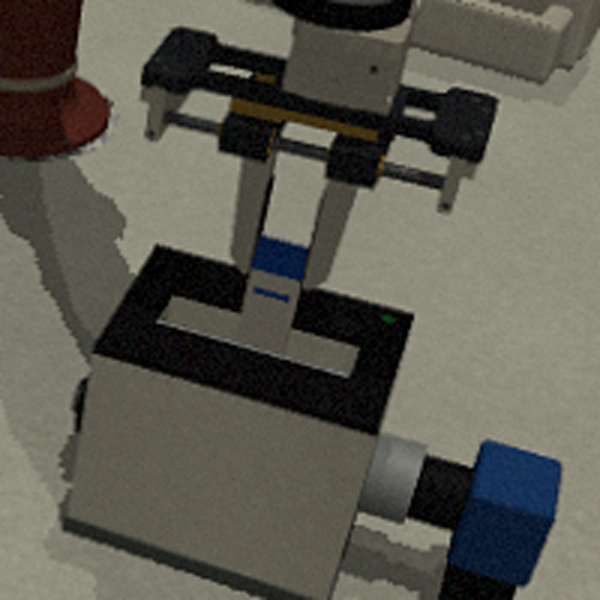

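The flap swings down on its world +x side, with orange at (325,205) and the void on the -x side. So port A is right. Refining alignment from the open well.

```bash
python3 - <<'E'
from h import *; import pickle
o,s=pickle.load(open("pics/ins1_wrist.pkl","rb"))
f=lambda a:np.array(a)/3+[190,120]-.5+1/6
p=onz(s,f([(164,199),(661,201),(643,361),(180,361)]),.15,o)
for i,j in((0,1),(3,2),(0,3),(1,2)):
    d=(p[j]-p[i])[:2]; print("   ",np.degrees(np.arctan2(d[1],d[0])).round(2),np.linalg.norm(d).round(4))
c=p.mean(0)[:2]; t=np.radians(-11.45); ex=np.array([np.cos(t),np.sin(t)]); ey=np.array([-ex[1],ex[0]])
print("open ctr",c,"port",c-.007*ex)
q=onz(s,f([(320,394),(482,394),(481,464),(322,464)]),o["tool_pos"][2]-.005,o); print("cass top",q.mean(0),q[1]-q[0])
for n,v in(("tcp",o["tool_pos"][:2]),("cass",q.mean(0)[:2])): print(n,((v-c)@ex).round(4),((v-c)@ey).round(4))
o2=__import__("station").r.get_obs(); print(o2["tool_pos"],o2["contact_force"])
M=R.from_quat(o["eef_rot"]).as_matrix(); print(np.degrees(np.arctan2(M[1,0],M[0,0])),M[:,2])
E
```

```text
-101.43 0.1184
    -101.19 0.1165
    169.92 0.0417
    167.31 0.0412
open ctr [0.549707   0.23723732] port [0.54284631 0.2386269 ]
cass top [0.54024094 0.24173397 0.20623944] [-0.00575946 -0.02914287  0.        ]
tcp -0.0103 0.0016
cass -0.0102 0.0025
[0.53991503 0.24081415 0.21135454] [-1.05879234  0.66801226  1.86152915]
-101.24233369672989 [-1.42731691e-03  8.32334049e-04 -9.99998635e-01]
```

Request:
play_rows(
  increments=[
    [0,0,0,0.006,-0.01,-0.03,1],
    [0,0,0,0.006,-0.01,-0.07,1],
    [0,0,0,0.006,-0.01,-0.11,1],
    [0,0,0,0.006,-0.01,-0.15,1],
    [0,0,0,0.006,-0.01,-0.18,1],
    [0,0,0,0.006,-0.01,-0.2,1],
    [0,0,0,0.006,-0.01,-0.21,1],
    [0,0,0,0.006,-0.01,-0.21,1],
  ],
)

```text
time: 11.92
tool_pos: [0.5409, 0.2372, 0.1578]
eef_rot: [-0.634, 0.773, 0.001, -0.002]
contact_force: [-4.9, -0.4, -2.4]
gripper_width: 0.324
```

```bash
python3 snap.py ins2 wrist; python3 -c "
import cv2
a=cv2.imread('pics/ins2_wrist.png'); cv2.imwrite('pics/ins2_c.png',cv2.resize(a[120:290,190:450],None,fx=3,fy=3,interpolation=cv2.INTER_CUBIC))"
```

```text
11.9167 [0.54089959 0.23720855 0.15778362] [-6.34129066e-01  7.73224950e-01  6.32571668e-04 -1.76182197e-03] [-4.92884494 -0.4295921  -2.41049001] [-0.462  0.617  0.02   1.702 -0.016  0.827 -2.203] 0.32418554213976125
```

View pics/ins2_c.png

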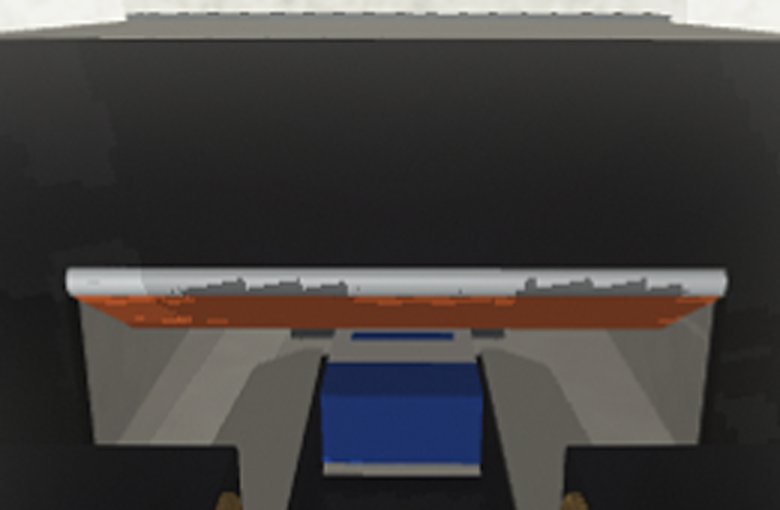

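Request:
play_rows(
  increments=[
    [0,0,0,0,0,-0.012,1],
    [0,0,0,0,0,-0.024,1],
    [0,0,0,0,0,-0.036,1],
    [0,0,0,0,0,-0.036,1],
  ],
)

```text
time: 12.3
tool_pos: [0.5424, 0.2378, 0.15]
eef_rot: [-0.634, 0.773, -0.0, 0.0]
contact_force: [-3.5, 0.8, 0.0]
gripper_width: 0.323
```

Request:
play_rows(
  increments=[
    [0,0,0,0,0,-0.012,1],
    [0,0,0,0,0,-0.024,1],
    [0,0,0,0,0,-0.036,1],
    [0,0,0,0,0,-0.036,1],
  ],
)

```text
time: 12.63
tool_pos: [0.5417, 0.2381, 0.1415]
eef_rot: [-0.634, 0.773, 0.001, -0.0]
contact_force: [-3.3, 0.4, 3.5]
gripper_width: 0.324
```

Request:
play_rows(
  increments=[
    [0,0,0,0,0,-0.008,1],
    [0,0,0,0,0,-0.016,1],
    [0,0,0,0,0,-0.016,1],
  ],
)

```text
time: 12.88
tool_pos: [0.5411, 0.2381, 0.1367]
eef_rot: [-0.634, 0.773, 0.001, -0.001]
contact_force: [-4.3, 1.9, 1.5]
gripper_width: 0.319
```

Request:
play_rows(
  increments=[
    [0,0,0,0,0,-0.008,1],
    [0,0,0,0,0,-0.016,1],
    [0,0,0,0,0,-0.016,1],
  ],
)

```text
time: 13.13
tool_pos: [0.5411, 0.2379, 0.1325]
eef_rot: [-0.634, 0.773, 0.001, -0.001]
contact_force: [-4.9, 2.2, -0.4]
gripper_width: 0.32
```

Request:
play_rows(
  increments=[
    [0,0,0,0,0,-0.012,1],
    [0,0,0,0,0,-0.024,1],
    [0,0,0,0,0,-0.036,1],
    [0,0,0,0,0,-0.04,1],
    [0,0,0,0,0,-0.04,1],
  ],
)

```text
time: 13.55
tool_pos: [0.541, 0.2377, 0.1225]
eef_rot: [-0.634, 0.773, 0.001, -0.001]
contact_force: [-4.9, 1.9, 0.9]
gripper_width: 0.322
```

```bash
python3 snap.py ins3 wrist; python3 -c "
import cv2
a=cv2.imread('pics/ins3_wrist.png'); cv2.imwrite('pics/ins3_c.png',cv2.resize(a[120:320,190:450],None,fx=3,fy=3,interpolation=cv2.INTER_CUBIC))"
```

```text
13.55 [0.54099848 0.23768948 0.12251366] [-6.34264345e-01  7.73115176e-01  6.87476716e-04 -1.09202553e-03] [-4.88652477  1.93461802  0.90944841] [-0.461  0.663  0.017  1.733 -0.017  0.749 -2.203] 0.32225310305914395
```

View pics/ins3_c.png

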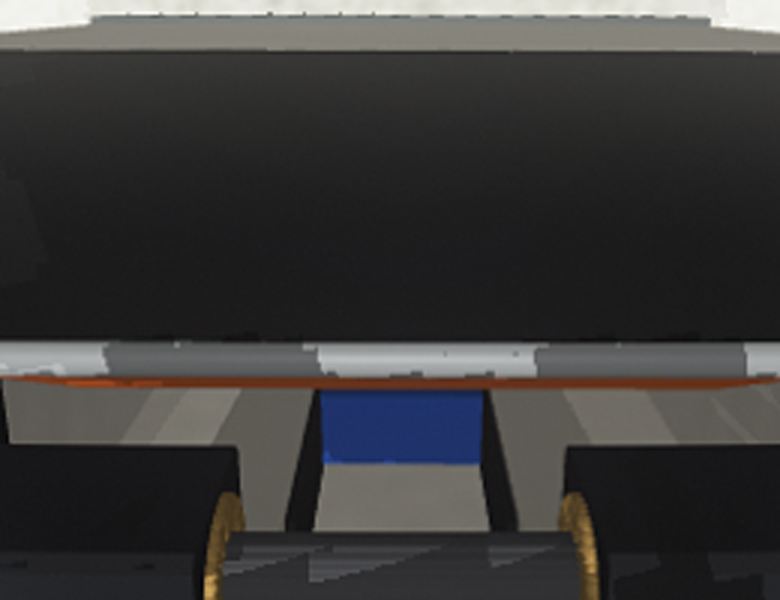

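No slip: the head's lower edge is still at crop row 464. I now probe for the pad in 1 mm steps.

Request:
play_rows(
  increments=[
    [0,0,0,0,0,-0.005,1],
    [0,0,0,0,0,-0.01,1],
    [0,0,0,0,0,-0.01,1],
    [0,0,0,0,0,-0.01,1],
  ],
)

```text
time: 13.93
tool_pos: [0.541, 0.2377, 0.1202]
eef_rot: [-0.634, 0.773, 0.001, -0.001]
contact_force: [-5.9, 1.4, 1.5]
gripper_width: 0.321
```

Request:
play_rows(
  increments=[
    [0,0,0,0,0,-0.002,1],
    [0,0,0,0,0,-0.004,1],
    [0,0,0,0,0,-0.004,1],
  ],
)

```text
time: 14.18
tool_pos: [0.541, 0.2377, 0.1193]
eef_rot: [-0.634, 0.773, 0.001, -0.001]
contact_force: [-6.7, 1.0, 2.7]
gripper_width: 0.321
```

Request:
play_rows(
  increments=[
    [0,0,0,0,0,-0.002,1],
    [0,0,0,0,0,-0.004,1],
    [0,0,0,0,0,-0.004,1],
  ],
)

```text
time: 14.43
tool_pos: [0.541, 0.2377, 0.1183]
eef_rot: [-0.634, 0.773, 0.001, -0.001]
contact_force: [-5.7, 0.5, 1.9]
gripper_width: 0.319
```

Request:
play_rows(
  increments=[
    [0,0,0,-0.003,-0.002,-0.002,1],
    [0,0,0,-0.003,-0.002,-0.004,1],
    [0,0,0,-0.003,-0.002,-0.004,1],
  ],
)

```text
time: 14.68
tool_pos: [0.5408, 0.2375, 0.1175]
eef_rot: [-0.634, 0.773, 0.001, -0.0]
contact_force: [-5.0, 1.6, 1.3]
gripper_width: 0.32
```

Request:
play_rows(
  increments=[
    [0,0,0,0,0,-0.002,1],
    [0,0,0,0,0,-0.004,1],
    [0,0,0,0,0,-0.004,1],
  ],
)

```text
time: 14.93
tool_pos: [0.5407, 0.2374, 0.1165]
eef_rot: [-0.634, 0.773, 0.0, -0.0]
contact_force: [-4.8, 1.6, 2.5]
gripper_width: 0.316
```

Request:
play_rows(
  increments=[
    [0,0,0,0,0,-0.002,1],
    [0,0,0,0,0,-0.004,1],
    [0,0,0,0,0,-0.004,1],
  ],
)

```text
time: 15.18
tool_pos: [0.5407, 0.2373, 0.1154]
eef_rot: [-0.634, 0.773, 0.0, -0.0]
contact_force: [-4.8, 2.6, 1.9]
gripper_width: 0.314
```

Request:
play_rows(
  increments=[
    [0,0,0,0,0,-0.002,1],
    [0,0,0,0,0,-0.004,1],
    [0,0,0,0,0,-0.004,1],
  ],
)

```text
time: 15.43
tool_pos: [0.5407, 0.2372, 0.1145]
eef_rot: [-0.634, 0.773, 0.0, -0.0]
contact_force: [-4.5, 0.5, 3.5]
gripper_width: 0.322
```

Request:
play_rows(
  increments=[
    [0,0,0,0,0,-0.002,1],
    [0,0,0,0,0,-0.004,1],
    [0,0,0,0,0,-0.004,1],
  ],
)

```text
time: 15.68
tool_pos: [0.5407, 0.2372, 0.1136]
eef_rot: [-0.634, 0.773, 0.0, -0.0]
contact_force: [-6.4, 2.1, 2.4]
gripper_width: 0.322
```

Request:
play_rows(
  increments=[
    [0,0,0,0,0,-0.002,1],
    [0,0,0,0,0,-0.004,1],
    [0,0,0,0,0,-0.004,1],
  ],
)

```text
time: 15.93
tool_pos: [0.5407, 0.2372, 0.1132]
eef_rot: [-0.634, 0.773, 0.0, -0.0]
contact_force: [-6.2, 1.6, 4.7]
gripper_width: 0.32
```

Request:
play_rows(
  increments=[
    [0,0,0,0,0,-0.002,1],
    [0,0,0,0,0,-0.004,1],
    [0,0,0,0,0,-0.004,1],
  ],
)

```text
time: 16.18
tool_pos: [0.5408, 0.2372, 0.1128]
eef_rot: [-0.634, 0.773, 0.0, -0.0]
contact_force: [-6.6, 0.7, 9.1]
gripper_width: 0.319
```

Contact at TCP z ≈ 0.1134: the force rises from a ~2.3 N baseline to 9.1 N. A little more, about 10 N net, then hold.

Request:
play_rows(
  increments=[
    [0,0,0,0,0,-0.002,1],
    [0,0,0,0,0,-0.002,1],
    [0,0,0,0,0,-0.002,1],
  ],
)

```text
time: 16.43
tool_pos: [0.5408, 0.2372, 0.1126]
eef_rot: [-0.634, 0.773, 0.0, -0.0]
contact_force: [-6.9, 1.1, 11.0]
gripper_width: 0.317
```

```bash
python3 - <<'E'
from station import r,vision
for i in range(3):
    o=r.get_obs(); print(o["time"],o["tool_pos"].round(5),o["contact_force"].round(2)); vision.snapshot("wrist")
E
```

```text
16.4333 [0.54083 0.23723 0.11259] [-6.85  1.11 11.03]
16.4833 [0.54084 0.23723 0.11259] [-7.06  0.45 10.54]
16.5333 [0.54085 0.23726 0.11262] [-7.07  0.94 10.18]
```

Request:
play_rows(
  increments=[
    [0,0,0,0,0,-0.002,1],
    [0,0,0,0,0,-0.002,1],
    [0,0,0,0,0,-0.002,1],
    [0,0,0,0,0,-0.002,1],
    [0,0,0,0,0,-0.002,1],
  ],
)

```text
time: 17.0
tool_pos: [0.5409, 0.2372, 0.1124]
eef_rot: [-0.634, 0.773, 0.0, -0.0]
contact_force: [-7.2, 0.3, 11.5]
gripper_width: 0.321
```

```bash
python3 - <<'E'
from station import r,vision
import cv2
for i in range(5):
    o=r.get_obs(); print(o["time"],o["tool_pos"].round(5),o["contact_force"].round(2)); s=vision.snapshot("wrist")
    if i==4: cv2.imwrite("pics/press.png",s["pixels"][:,:,::-1])
E
```

```text
17.0 [0.54086 0.23721 0.1124 ] [-7.18  0.27 11.52]
17.05 [0.54089 0.23722 0.11243] [-6.94  0.02 12.29]
17.1 [0.54085 0.23725 0.11241] [-8.12  0.1  11.1 ]
17.15 [0.54089 0.23722 0.11243] [-8.    0.32 11.78]
17.2 [0.54087 0.23722 0.11241] [-7.73  0.42 12.45]
```

View pics/press.png

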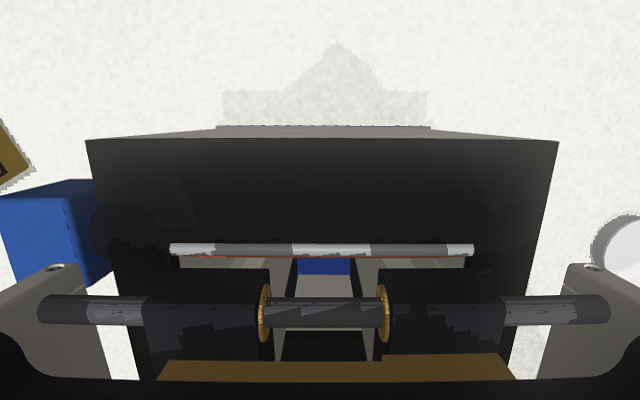

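Net pad force is about 9.5–10 N. I hold for a second and check the loader lamp in the scene view.

Request:
play_rows(
  increments=[
    [0,0,0,0,0,0,1],
    [0,0,0,0,0,0,1],
    [0,0,0,0,0,0,1],
    [0,0,0,0,0,0,1],
    [0,0,0,0,0,0,1],
    [0,0,0,0,0,0,1],
    [0,0,0,0,0,0,1],
    [0,0,0,0,0,0,1],
    [0,0,0,0,0,0,1],
    [0,0,0,0,0,0,1],
    [0,0,0,0,0,0,1],
  ],
)

```text
time: 18.17
tool_pos: [0.5409, 0.2372, 0.1124]
eef_rot: [-0.634, 0.773, 0.0, -0.0]
contact_force: [-8.6, 0.4, 12.8]
gripper_width: 0.321
```

```bash
python3 snap.py hold scene; python3 -c "
import cv2
a=cv2.imread('pics/hold_scene.png'); b=cv2.imread('pics/scene0.png')
print(b[180:191,503:516].max(axis=(0,1)),a[180:191,503:516].max(axis=(0,1)))
cv2.imwrite('pics/hold_s.png',cv2.resize(a[80:280,380:580],None,fx=3,fy=3,interpolation=cv2.INTER_CUBIC))"
```

```text
18.1667 [0.54088039 0.23722677 0.11241922] [-6.34162191e-01  7.73199972e-01  3.25641823e-04 -1.14915569e-04] [-8.60557141  0.4024334  12.76683157] [-0.461  0.675  0.017  1.743 -0.017  0.723 -2.202] 0.3214491089247932
[126 144 144] [136 151 154]
```

View pics/hold_s.png

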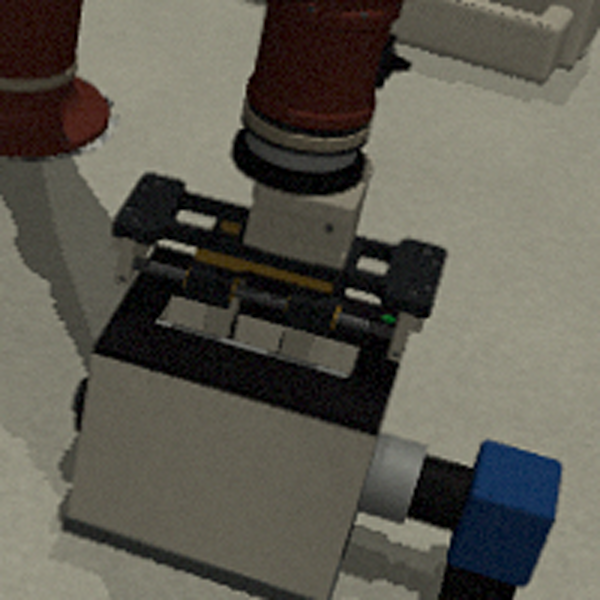

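Request:
play_rows(
  increments=[
    [0,0,0,0,0,0.004,1],
    [0,0,0,0,0,0.008,1],
    [0,0,0,0,0,0.009,1],
    [0,0,0,0,0,0.009,1],
    [0,0,0,0,0,0.009,1],
  ],
)

```text
time: 18.63
tool_pos: [0.5405, 0.2373, 0.1129]
eef_rot: [-0.634, 0.773, 0.001, -0.001]
contact_force: [-6.6, 1.4, 2.6]
gripper_width: 0.324
```

Request:
play_rows(
  increments=[
    [0,0,0,0,0,0,0.2],
    [0,0,0,0,0,0,0.1],
    [0,0,0,0,0,0,0.05],
    [0,0,0,0,0,0,0.05],
    [0,0,0,0,0,0,0.05],
    [0,0,0,0,0,0,0.05],
    [0,0,0,0,0,0,0.05],
    [0,0,0,0,0,0,0.05],
  ],
)

```text
time: 19.3
tool_pos: [0.5415, 0.2371, 0.113]
eef_rot: [-0.634, 0.773, -0.0, 0.0]
contact_force: [-3.3, 2.4, 0.4]
gripper_width: 0.476
```

```bash
python3 snap.py rel wrist;python3 -c "
import cv2
a=cv2.imread('pics/rel_wrist.png'); cv2.imwrite('pics/rel_c.png',cv2.resize(a[200:360,220:430],None,fx=3.5,fy=3.5,interpolation=cv2.INTER_CUBIC))"
```

```text
19.3 [0.5415209  0.23708331 0.11295403] [-6.34116341e-01  7.73237623e-01 -4.53454243e-05  2.06830248e-04] [-3.32136682  2.40507875  0.38887967] [-0.461  0.675  0.018  1.742 -0.017  0.724 -2.202] 0.4760987374034898
```

View pics/rel_c.png

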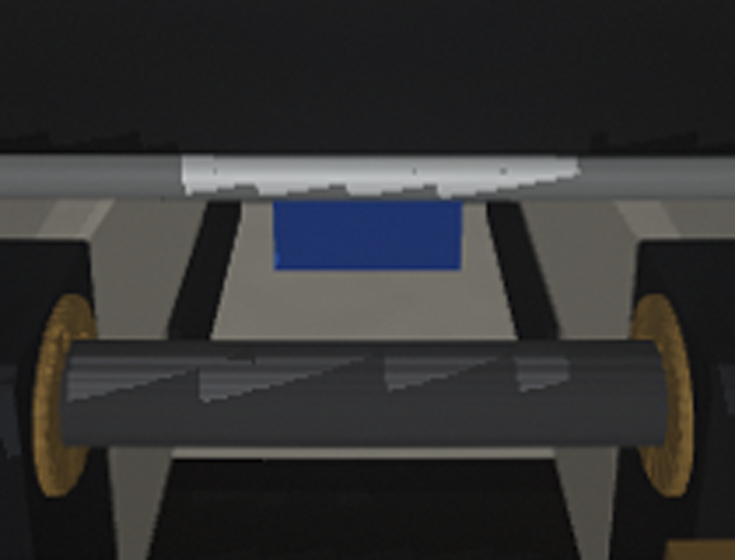

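Both pads are clear of the head, at crop columns 275–460 between pads at 240 and 490. Drawing out straight up.

Request:
play_rows(
  increments=[
    [0,0,0,0,0,0.03,0.05],
    [0,0,0,0,0,0.07,0.05],
    [0,0,0,0,0,0.12,0.05],
    [0,0,0,0,0,0.17,0.05],
    [0,0,0,0,0,0.22,0.05],
    [0,0,0,0,0,0.28,0.05],
    [0,0,0,0,0,0.34,0.05],
    [0,0,0,0,0,0.42,0.05],
    [0,0,0,0,0,0.55,0.05],
    [0,0,0,0,0,0.65,0.05],
    [0,0,0,0,0,0.72,0.05],
    [0,0,0,0,0,0.72,0.05],
    [0,0,0,0,0,0.72,0.05],
  ],
)

```text
time: 20.43
tool_pos: [0.5432, 0.236, 0.2946]
eef_rot: [-0.633, 0.774, -0.002, 0.002]
contact_force: [-0.4, -0.9, -1.0]
gripper_width: 0.473
```

Request:
play_rows(
  increments=[
    [0,0,0,-0.1,0,0.1,0.05],
    [0,0,0,-0.1,0,0.1,0.05],
    [0,0,0,-0.1,0,0.1,0.05],
    [0,0,0,-0.1,0,0.1,0.05],
  ],
)

```text
time: 20.77
tool_pos: [0.5166, 0.2363, 0.3168]
eef_rot: [-0.634, 0.773, -0.0, -0.001]
contact_force: [0.4, -0.6, -0.0]
gripper_width: 0.478
```

```bash
python3 snap.py end wrist scene top;python3 -c "
import cv2
a=cv2.imread('pics/end_wrist.png'); cv2.imwrite('pics/end_c.png',cv2.resize(a[100:300,200:450],None,fx=3,fy=3,interpolation=cv2.INTER_CUBIC))"
```

```text
20.8667 [0.51661553 0.23627957 0.31643942] [-6.33761895e-01  7.73527411e-01 -1.32340600e-04 -1.08921852e-03] [ 0.34418987 -1.10547943  1.1741171 ] [-0.486  0.424  0.027  1.554 -0.011  1.166 -2.225] 0.4783993580401209
```

View pics/end_c.png

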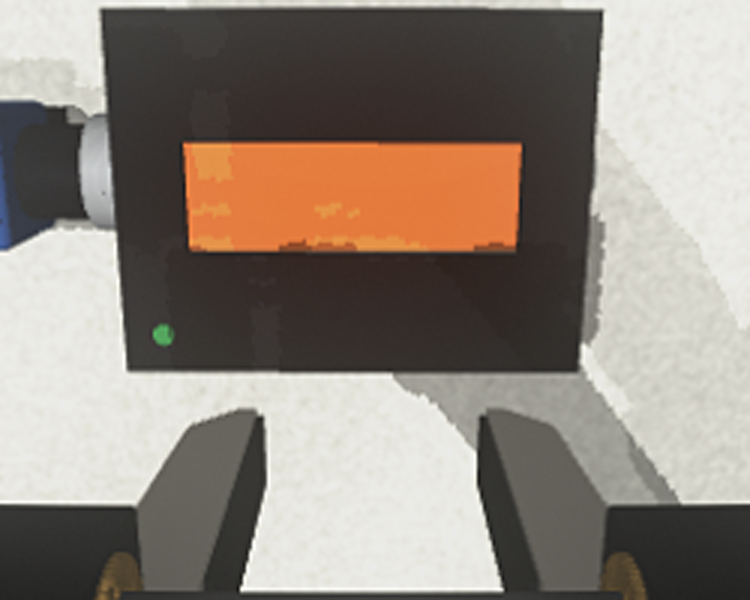

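View pics/end_scene.png

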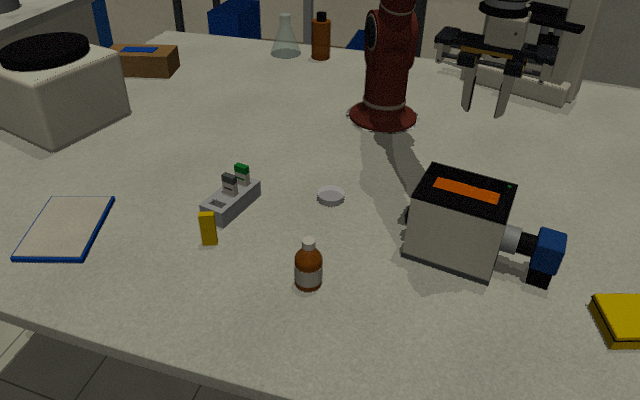

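The flap is shut flush, the blue slot is empty, and the other objects look unmoved. Handing in.

```bash
python3 -c "
from station import workorder
print(workorder.finish_job())"
```

```text
the job is handed in; nothing more can be done
None
```

The blue-headed cassette is in the loader, standing on the elevator pad with the flap shut above it. I handed the job in at about 21 s; no verdict was given.

- **Hinge side:** It couldn't be seen from above, so I lowered the cassette 20 mm and saw the flap swing away on the side I had assumed. The cassette went into the pocket without slipping in the grip.
- **Pad and press:** Contact came with the pad about 32 mm above the loader's underside. I held about 9.5–10.5 N for a little over a second. That is the 11.5–12.8 N wrist reading less a free-motion baseline of about 2.3 N. Pad travel of about 1.0–1.1 mm agrees with that. Sideways force on the loader reached about 8.6 N.
- **Release:** I eased the load off before opening the fingers 7 mm clear on each side, then drew straight up.
- **Last checks:** The last pictures show the flap flush and shut and the blue slot empty. Both other cassettes, the bottle, the dish and the yellow look-alike appear unmoved; I judged this by eye, not by measurement. The tool was clear of everything.
- **Not confirmed:** I could not see the load switch trip. The green lamp looked the same before and after, so the trip rests on the force and pad travel above.

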